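# Swap the jars on the jar shaker and hold its dial at the third click

### The job

The wrong jar is on the white electric jar shaker: swap the two jars that stand in the shaker's cup and in the wooden tray's cup, so that the taller, straight spice jar stands upright in the shaker's cup and the shorter salt shaker stands upright in the tray's cup (the tray's flat end is clear for setting a jar down meanwhile). Then turn the shaker's spring-return dial clockwise past its first two clicks to the third and last one and keep holding it there: it springs back when let go, so finish while still holding it at the third click. Do not tip a jar over, and leave the other things on the worktop where they are.

Things in the scene. Friction and masses are not known exactly. Their poses are not given: they have to be found in the camera images.
- mixer: Jar shaker, fixed to the worktop: a low white box with rounded edges, 130 mm (its x) by 215 mm (its y), its flat top 46 mm above the worktop. On top: at its +y end the steel jar cup, at its -y end the grey dial, 135 mm from the cup, centre to centre. Origin: centre of the underside, on the worktop; z up; front (slotted) face to -x.
- mixer_cup (a point): Centre of the inner floor of the shaker's jar cup, 50 mm above the worktop. The cup is round, 54 mm wide inside, 64 mm outside, its wall stands 10 mm above this floor. Axes as mixer.
- dial_grip (a point): Point on the dial's upright turning axis, 78 mm above the worktop, inside the bar that one grips from above. The bar is 48 mm long, 14 mm thick and reaches from 59 to 90 mm above the worktop, on a round skirt 56 mm across. This frame turns with the dial: its x axis runs along the bar, its y axis across it (the 14 mm), z up; the end of the bar with the white line points to its -x. At rest the bar stands 0.6 rad counter-clockwise (seen from above) from the shaker's x axis.
- mixer_dial (a joint): Angle of the dial, rad: 0 at rest (start), growing as it is turned clockwise seen from above. Clicks (detents) at 0.4, 0.8 and 1.2 rad, each shown by a raised black mark on the base; end stop at 1.26, just behind the third click, harmless to lean on. A spring returns the dial to 0 from everywhere, clicks too: the turning torque needed swings between about 0.02 and 0.16 N m, highest about 0.1 rad past rest and past each click.
- tray: Wooden tray, fixed to the worktop: board 100 mm (its x) by 210 mm (its y), 18 mm thick, with a wooden cup on its +y half; its -y half is flat and clear. Origin: centre of the underside, on the worktop; z up.
- tray_cup (a point): Centre of the inner floor of the tray's cup, 20 mm above the worktop. The cup is round, 54 mm wide inside, 64 mm outside, its wall stands 10 mm above this floor. Axes as tray.
- tray_free (a point): Centre of the tray's flat clear half, on its top face 18 mm above the worktop, 120 mm from tray_cup. A jar can be set down here for the time being.
- spice_jar: The taller jar: straight round spice jar with a black cap, 41 mm across over its whole height, 105 mm high, about 0.11 kg. Origin: centre of its underside; z up its axis. It starts in the tray's cup.
- salt_shaker: The shorter jar: glass salt shaker with a domed top, 44 mm across at its widest, narrowing above 66 mm to 34 mm, 90 mm high, about 0.10 kg. Origin: centre of its underside; z up its axis. It starts in the shaker's cup.
- garlic: Garlic bulb, about 50 mm, standing at the back of the work area. Bystander. Origin at its underside. Leave it where it is.
- lemon: Lemon, about 77x51x52 mm, at the left. Bystander. Origin at its underside. Leave it where it is.
- tea_light: Small tea light candle in a metal cup, 38 mm across, 15 mm high, between the jar shaker and the tray. Bystander. Origin at its underside. Leave it where it is.
- honey_jar: Honey jar with a wide black lid, 63 mm across, 94 mm high, in the back row. Bystander. Origin at its underside. Leave it where it is.
- tin_small: Low food tin, 75 mm across, 58 mm high, in the back row. Bystander. Origin at its underside. Leave it where it is.
Things that resemble listed ones, but are neither listed nor needed, are in the scene too. Leave any purple look-alike of the salt_shaker alone.

How it is judged:
By the outcome, as a careful person would: the job done as asked, in the order asked, and still so for the second after the job is handed in, while the arm keeps its last pose, push and grip.
It also fails if it takes over 72 s, if anything falls off the work surface, if the arm or the gripper's body presses on something with over 40 N, if the wrist force passes 120 N, or if a joint passes its speed limit or range.

### The arm

A 6-joint arm with a two-finger parallel gripper is mounted at the origin on a cart in front of the work surface, level with it; the furniture and walls round the work are solid. World frame = base frame: x ahead of the robot, y to its left, z up, the work surface at z = 0. Lengths are in m, angles in rad, forces in N, time in s.
With the tool pointing down it reaches from about 0.35 to 0.975 m from the base axis. Payload 4.9 kg.
Tool frame: the origin (TCP) lies midway between the tips of the shut fingers; the grasp point (between the pads) lies 19 mm behind it (manip.hold_point_z is the distance from the TCP to the grasp point, in m); z points along the fingers, y is the line along which they close (so a half turn about z gives the same grasp; the last joint's range is limited). The gripper opens to 85 mm and grips with 20 to 120 N. Pads are 22 mm wide; open, the fingers measure 114 mm over their backs; the gripper's body (76 mm by 85 mm) begins 54 mm behind the grasp point. The pads swing forward as they close: fully open they stand 13 mm farther back than shut.
Start: joints at [1.054, 0.053, 1.613, -0, 1.476, -0.119], TCP at [0.242, 0.576, 0.198] pointing down, gripper open.
Joint ranges: [-3.01, 3.01], [-1.01, 2.22], [0.06, 2.58], [-1.02, 4.17], [0.09, 2.62], [-3.14, 3.14]. Speed limits (rad/s): [2.57, 2.57, 3.14, 3.14, 3.14, 3.14].

### API

Orientations are given as a unit quaternion [w, x, y, z].
In Python, from plant import manip gives the robot as it stands. The module is installed in compiled form; this text tells all that it offers.
- The arm moves only by the shell command python3 -m jog 'ROWS' [OPENING]. ROWS is JSON, one flat list of numbers, 6 for each row, row after row: the shift along the tool's x, y, z in units of 0.1 m (1.0 is 0.1 m), then the turn, a rotation vector about the tool's x, y, z in units of 180 degrees (1.0 is 180 degrees). A call has 1 to 8 rows; each row is the pose to reach, as a shift and turn from the pose commanded when the call began, along the tool's axes at that moment, turning the shorter way round; what a row does not reach only later rows make up. A row lasts 1/8 s, in which the tool goes at most 62.5 mm and 10.7 degrees, less where a joint would pass 70% of its speed; a pose out of reach is approached as far as the arm can. A call with a number of a shift or a turn outside -1 to 1 is refused whole. A call with a gripper value outside its range is refused whole. OPENING is the finger opening in mm, from 0 to 85.4, set as the call begins (- or left out, the last holds). The fingers move at their own pace and stop on an object; the grip force is fixed at half the most. Time passes only in rows, so rows that repeat a pose let the fingers close. It gives the time, the measured TCP pose, the force, the opening and the grip force at its end, in the units of the state.
- manip.state(): the state, without advancing time (a new reading comes with each control period).
- manip.grab_frame(name): name is "side" or "top"; returns a dict with "img" (384x512x3 uint8, blue, green, red), "z_map" (384x512 float32, m along the optical axis (not along the pixel's ray), 0 where there is no reading), "fx", "fy", "cx", "cy" (pixels), "distortion" ([k1, k2, p1, p2, k3] as OpenCV has them; the pictures are not rectified), "xyz" and "attitude" of the camera in the world. Camera axes: x right, y up, looking along -z (the intrinsics and any distortion apply to the point x, -y, -z); pixel columns grow to the right and rows downward; lengths in m; the calibration is good to about 2 mm. A picture is of the moment at which its call begins.
- manip.job_done(): hands the job in; it is judged then, once.
The state is a dict: "time": time; "joint_pos": joint angles; "joint_vel": joint speeds; "joint_efforts": joint torques, N m; "tool_pos": TCP position; "tool_rot": TCP orientation; "contact_force": force on the tool from outside, world axes, zero at the start; "ft_torque": the same for the moment, N m; "gripper_width": opening from 0.0 (shut) to 1.0 (fully open); "grasp_force": force on a finger pad.
Only numpy, scipy, OpenCV 4.12 (cv2) and the standard library are available. Lean on these libraries where they do the work, as an engineer would, in place of code of your own. Each camera call takes 0.05 s, during which the arm holds its last target. There are 200 camera calls.

## Working session

There is one attempt and no reset: what is moved stays moved. The work goes in short steps, Python scripts to look and compute and a shell command to move; the robot and the scene stay as the last step left them, time stands still between calls to the robot, and variables do not carry over. Pictures are saved under pics/ and viewed, at most 10 in all, crops included, and the job is handed in when it is done.

```bash
mkdir -p pics; cat > h.py <<'E'
import numpy as np, cv2, pickle
from scipy.spatial.transform import Rotation as R
from plant import manip
def q2r(q): return R.from_quat([q[1],q[2],q[3],q[0]])
def cam(f):
    K=np.array([[f['fx'],0,f['cx']],[0,f['fy'],f['cy']],[0,0,1]]);a=f['attitude']
    M=q2r(a).as_matrix() if np.size(a)==4 else np.array(a)
    return K,np.array(f['distortion'],float),M,np.array(f['xyz'])
def ray(f,uv):
    K,D,M,o=cam(f)
    p=cv2.undistortPoints(np.array(uv,float).reshape(-1,1,2),K,D).reshape(-1,2)
    return o,np.c_[p[:,0],-p[:,1],-np.ones(len(p))]@M.T
def plane(f,uv,z):
    o,d=ray(f,uv); return o+d*((z-o[2])/d[:,2])[:,None]
def cloud(f):
    v,u=np.mgrid[:384,:512]; o,d=ray(f,np.c_[u.ravel(),v.ravel()])
    return (o+d*f['z_map'].reshape(-1,1)).reshape(384,512,3)
E
python3 - <<'E'
from h import *
for n in('top','side'):
    f=manip.grab_frame(n); pickle.dump(f,open(n+'.pkl','wb')); cv2.imwrite(f'pics/{n}0.png',cv2.resize(f['img'],(768,576)))
    print(n,f['xyz'],f['attitude'],f['fx'],f['distortion'],(f['z_map']>0).mean())
s=manip.state();print(s, manip.hold_point_z)
E
```

```text
top [0.34332456 0.04649411 1.26015006] [ 0.70596838  0.06178111 -0.06072421 -0.70292553] 397.2393339381445 [-0.09254591  0.          0.          0.          0.        ] 0.9507090250651041
side [0.03556804 0.14984987 1.05014517] [-0.61568631 -0.14994798  0.18567838  0.75097904] 410.0253535325427 [-0.03749561  0.          0.          0.          0.        ] 0.9960734049479166
{'time': 0.1, 'joint_pos': array([ 1.05397910e+00,  5.33049585e-02,  1.61417401e+00, -1.86116179e-05,
        1.47596708e+00, -1.19029096e-01]), 'joint_vel': array([ 3.22407946e-05, -1.43521347e-03, -3.23528187e-03, -8.90009763e-04,
        2.24171128e-03, -9.68533269e-04]), 'joint_efforts': array([-5.32428312e-04, -3.94900239e+01, -3.71365070e+01, -1.68501724e-04,
        3.92916423e-03,  8.98201193e-06]), 'tool_pos': array([0.2418241 , 0.57564503, 0.1970669 ]), 'tool_rot': array([-2.80880767e-04,  1.97584365e-01,  9.80285448e-01, -8.83150842e-04]), 'contact_force': array([0.29708229, 0.26738059, 0.2287215 ]), 'ft_torque': array([0.01239008, 0.01912622, 0.03505433]), 'grasp_force': 0.0, 'gripper_width': 0.9997494967296223} 0.0187
```

View pics/top0.png

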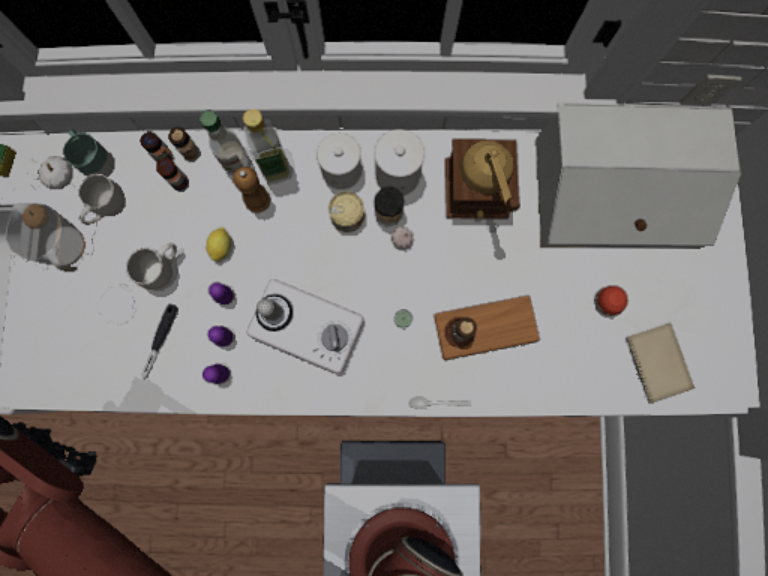

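View pics/side0.png

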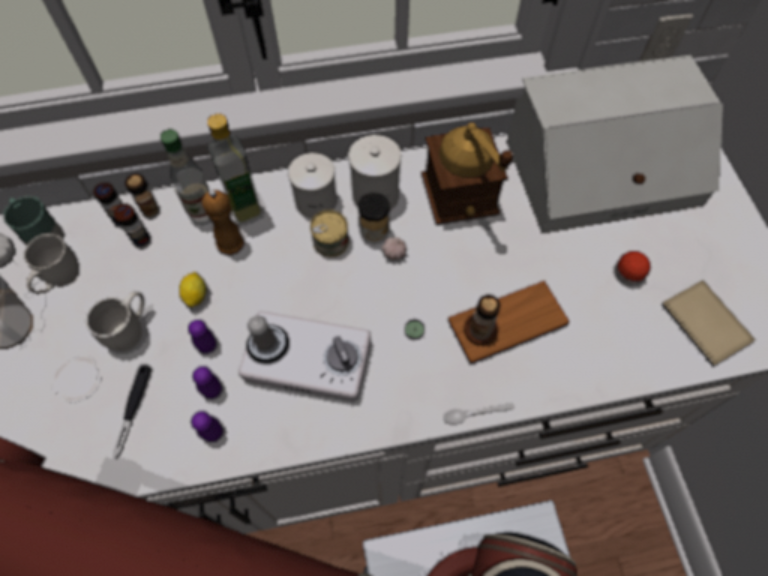

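Both views agree (top view, 768-wide pixels): shaker box at (305,325) with the glass salt shaker in its cup at (270,309), and the dial at (334,338). The tray is at (487,327) with the jar in its cup at (461,331), and its flat end at (510,318). Purple look-alikes stand at (220,293), (220,336) and (215,373). I'm not choosing them, because the salt shaker is the clear one in the steel cup. Next I'll measure and enlarge.

```bash
python3 - <<'E'
from h import *
out=[]
for n in('top','side'):
    f=pickle.load(open(n+'.pkl','rb'));P=cloud(f);z=P[...,2]
    tab=P[(abs(z)<.02)&(P[...,0]>.35)&(P[...,0]<.6)&(abs(P[...,1])<.5)];print(n,'table z',np.median(tab[:,2]))
    K,D,M,o=cam(f)
    def rect(zl,zh,x0,x1,y0,y1,plz):
        m=((z>zl)&(z<zh)&(P[...,0]>x0)&(P[...,0]<x1)&(P[...,1]>y0)&(P[...,1]<y1)).astype(np.uint8)
        cs=cv2.findContours(m,cv2.RETR_EXTERNAL,cv2.CHAIN_APPROX_NONE)[0];c=max(cs,key=cv2.contourArea)
        q=plane(f,c.reshape(-1,2),plz)[:,:2];r=cv2.minAreaRect((q*1000).astype(np.float32));return r,np.round(z[m>0].mean(),4)
    print('mixer',rect(.037,.053,.25,.7,-.05,.4,.046))
    print('tray',rect(.012,.024,.25,.7,-.4,-.03,.018))
    for nm,zl,y0,y1 in(('salt',.115,.1,.4),('spice',.105,-.3,-.05),('dial',.082,.0,.17)):
        m=(z>zl)&(z<.15)&(P[...,0]>.3)&(P[...,0]<.6)&(P[...,1]>y0)&(P[...,1]<y1)
        if m.sum(): 
            p=P[m];print(nm,m.sum(),p.mean(0).round(4),p.min(0).round(4),p.max(0).round(4)); print(cv2.minAreaRect((p[:,:2]*1000).astype(np.float32)))
    c=((160,185,90,90),(270,185,100,70)) if n=='top' else ((155,195,100,75),(290,185,100,65))
    for a in c: out.append(cv2.resize(f['img'][a[1]:a[1]+a[3],a[0]:a[0]+a[2]],(400,300),interpolation=cv2.INTER_CUBIC))
cv2.imwrite('pics/crop.png',np.vstack([np.hstack(out[:2]),np.hstack(out[2:])]))
E
```

```text
top table z 0.000329855196206541
mixer (((471.9356384277344, 198.38101196289062), (214.0358123779297, 129.14321899414062), 67.72578430175781), np.float64(0.0457))
tray (((473.330078125, -178.11520385742188), (100.03176879882812, 211.677734375), 11.171567916870117), np.float64(0.0178))
salt 122 [0.4969 0.2643 0.1331] [0.4813 0.2494 0.1155] [0.5141 0.2822 0.1426]
((497.6572265625, 265.7368469238281), (32.61629104614258, 32.71711349487305), 1.230425238609314)
spice 167 [ 0.4607 -0.1177  0.1241] [ 0.4417 -0.1384  0.1056] [ 0.4809 -0.0988  0.1321]
((460.69244384765625, -118.30325317382812), (38.38258361816406, 38.30312728881836), 26.74889373779297)
dial 78 [0.4471 0.1366 0.0896] [0.4247 0.1275 0.0821] [0.4695 0.1464 0.0949]
((447.2456970214844, 136.63113403320312), (46.98176574707031, 13.921467781066895), 10.680630683898926)
side table z 0.0014419005678614205
mixer (((468.9564208984375, 201.7152862548828), (213.22418212890625, 130.11593627929688), 67.59905242919922), np.float64(0.0464))
tray (((472.2969970703125, -176.73062133789062), (101.52033996582031, 211.16964721679688), 11.667537689208984), np.float64(0.0189))
salt 165 [0.4928 0.2656 0.1336] [0.4799 0.2502 0.1155] [0.5112 0.2841 0.143 ]
((495.6897888183594, 266.2872619628906), (30.90885353088379, 32.714752197265625), 34.3763542175293)
spice 229 [ 0.4584 -0.1162  0.1235] [ 0.4412 -0.1375  0.1054] [ 0.4821 -0.0976  0.1306]
((461.1317138671875, -118.22743225097656), (39.065399169921875, 39.74245071411133), 31.739206314086914)
dial 103 [0.4453 0.1399 0.0904] [0.4237 0.1289 0.0822] [0.4709 0.1509 0.0947]
((446.70703125, 139.9813690185547), (48.301979064941406, 14.196435928344727), 13.24633502960205)
```

View pics/crop.png

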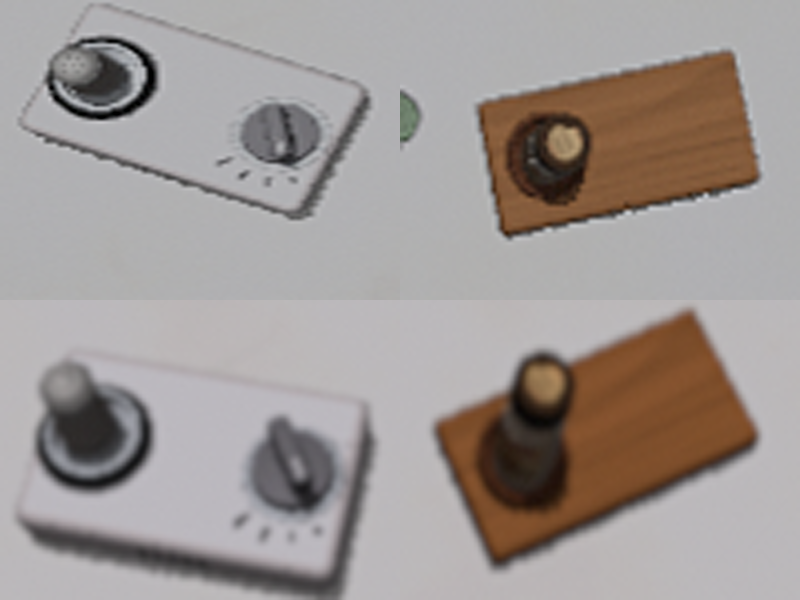

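The crop settles it. The perforated-top glass salt shaker is in the steel cup (left panels), and the taller dark-capped spice jar is in the tray cup (right panels). The box measures 214x129 mm, the tray 100x211, the bar 47x14 at 12°, and the cup-dial spacing 137 mm, all consistent with the given sizes. 

Plan: spice jar to the tray's free end, salt shaker to the tray cup, spice jar to the shaker cup, then the dial.

```bash
cat > d.py <<'E'
import sys
from h import *
T=dict(mcup=(.496,.2630),dial=(.4455,.1380),tcup=(.461,-.1187),tfree=(.4847,-.2363))
def rep(name,z,yaw=None):
    s=manip.state();p=np.array(s['tool_pos']);r=q2r(s['tool_rot']);M=r.as_matrix()
    t=np.array([*T[name],z]);d=M.T@(t-p)*10
    y=np.degrees(np.arctan2(M[1,1],M[0,1]))
    print('t',round(s['time'],2),'tcp',p.round(4),'yaw_y',y.round(1),'tilt',np.degrees(np.arccos(-M[2,2])).round(2),'shift',d.round(3),'w',round(s['gripper_width']*85.4,1),'gf',round(float(s['grasp_force']),1),'F',np.round(s['contact_force'],1),'M',np.round(s['ft_torque'],2),'q',np.round(s['joint_pos'],2))
if __name__=='__main__': rep(sys.argv[1],float(sys.argv[2]))
E
J="python3 -m jog"
$J '[-0.2,-0.25,0,0,0,0,-0.78,-0.93,0,0,0,0]' 85 >/dev/null
$J '[-0.39,-0.46,0,0,0,0,-0.78,-0.93,0,0,0,0]'; python3 d.py tcup .2
```

```text
time: 0.6
tool_pos: [0.3057, 0.368, 0.1977]
tool_rot: [-0.0, 0.197, 0.98, -0.0]
contact_force: [0.1, -0.1, -0.2]
gripper_width: 0.995
grasp_force: 0.0
t 0.6 tcp [0.3057 0.368  0.1977] yaw_y 67.3 tilt 0.04 shift [-3.314 -3.888 -0.021] w 85.0 gf 0.0 F [ 0.1 -0.1 -0.2] M [-0.05 -0.04 -0.  ] q [ 0.72 -0.31  1.94 -0.    1.51 -0.45]
```

```bash
J="python3 -m jog"
$J '[-0.39,-0.46,0,0,0,0,-0.78,-0.93,0,0,0,0]' >/dev/null
$J '[-0.39,-0.46,0,0,0,0,-0.78,-0.93,0,0,0,0]' >/dev/null
$J '[-0.39,-0.46,0,0,0,0,-0.78,-0.93,0,0,0,0]' >/dev/null
$J '[-0.39,-0.46,0,0,0,0,-0.78,-0.93,0,0,0,0,-0.78,-0.93,0,0,0,0,-0.78,-0.93,0,0,0,0]'>/dev/null; python3 d.py tcup .063
```

```text
t 1.85 tcp [ 0.4488 -0.0937  0.1976] yaw_y 67.2 tilt 0.08 shift [-0.211 -0.183  1.346] w 85.3 gf 0.0 F [-0.7  0.8  0.3] M [-0.01 -0.04  0.02] q [-0.37 -0.36  1.98  0.    1.52 -1.54]
```

```bash
J="python3 -m jog"
$J '[-0.21,-0.18,0,0,0,0,-0.21,-0.18,0.4,0,0,0,-0.21,-0.18,0.8,0,0,0,-0.21,-0.18,0.8,0,0,0]' >/dev/null
python3 d.py tcup .063
```

```text
t 2.35 tcp [ 0.4588 -0.116   0.1145] yaw_y 67.4 tilt 0.45 shift [-0.035 -0.017  0.515] w 84.9 gf 0.0 F [ 0.9 -0.2  0.5] M [-0.04 -0.03 -0.03] q [-0.41 -0.25  2.04  0.    1.36 -1.58]
```

```bash
J="python3 -m jog"
python3 - <<'E'
from h import *
f=manip.grab_frame('top');P=cloud(f)
a=f['img'][170:270,250:390];cv2.imwrite('pics/g1.png',cv2.resize(a,(700,500)))
E
```

```text
(no output)
```

View pics/g1.png

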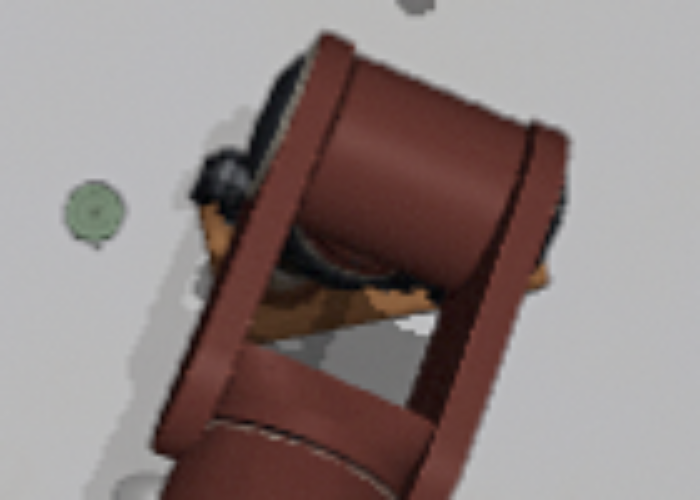

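The arm hides the jar from above, but no contact force shows. I'll go down and grip.

```bash
J="python3 -m jog"
$J '[0,0,0.25,0,0,0,-0.01,0,0.5,0,0,0,-0.01,0,0.5,0,0,0,-0.01,0,0.5,0,0,0]' >/dev/null
python3 d.py tcup .063
$J '[0,0,0,0,0,0,0,0,0,0,0,0,0,0,0,0,0,0,0,0,0,0,0,0,0,0,0,0,0,0,0,0,0,0,0,0]' 25 >/dev/null
python3 d.py tcup .063
```

```text
t 2.9 tcp [ 0.4641 -0.1193  0.0706] yaw_y 67.2 tilt 0.21 shift [ 0.031 -0.006  0.076] w 85.1 gf 0.0 F [-0.4 -0.8  0.5] M [ 0.03 -0.04  0.  ] q [-0.41 -0.19  2.07  0.    1.26 -1.58]
t 3.65 tcp [ 0.4634 -0.1194  0.0693] yaw_y 67.2 tilt 0.11 shift [ 0.025 -0.003  0.063] w 38.6 gf 60.9 F [0.1 1.4 4.7] M [ 0.03 -0.05  0.  ] q [-0.41 -0.19  2.07  0.    1.26 -1.58]
```

```bash
J="python3 -m jog"
$J '[0,0,-0.15,0,0,0,0,0,-0.35,0,0,0,0,0,-0.5,0,0,0,0,0,-0.5,0,0,0]' >/dev/null
python3 d.py tcup .0693
$J '[-0.15,-0.22,0,0,0,0,-0.35,-0.5,0,0,0,0,-0.52,-0.78,0,0,0,0,-0.67,-0.99,0,0,0,0,-0.67,-0.99,0,0,0,0,-0.67,-0.99,0,0,0,0]' >/dev/null
python3 d.py tfree .068
```

```text
t 4.15 tcp [ 0.4634 -0.1194  0.1197] yaw_y 67.2 tilt 0.15 shift [ 0.026 -0.002  0.504] w 39.0 gf 60.5 F [-1.4  0.  -2.3] M [ 0.03 -0.02 -0.04] q [-0.41 -0.25  2.03 -0.    1.36 -1.58]
t 4.9 tcp [ 0.4853 -0.2355  0.1173] yaw_y 67.2 tilt 0.11 shift [ 0.002 -0.01   0.493] w 38.8 gf 60.7 F [ 0.3  0.2 -1.7] M [0.01 0.03 0.03] q [-0.59 -0.09  1.89  0.    1.34 -1.76]
```

```bash
J="python3 -m jog"
$J '[0,0,0.2,0,0,0,0,0,0.35,0,0,0,0,0,0.43,0,0,0,0,0,0.46,0,0,0,0,0,0.48,0,0,0,0,0,0.48,0,0,0]' >/dev/null
python3 d.py tfree .068
```

```text
t 5.65 tcp [ 0.4863 -0.2365  0.0706] yaw_y 67.2 tilt 0.04 shift [ 0.015 -0.004  0.026] w 38.6 gf 60.7 F [ 0.1  0.2 -1.5] M [-0.08 -0.03 -0.01] q [-0.59 -0.03  1.92 -0.    1.25 -1.76]
```

```bash
J="python3 -m jog"
$J '[0,0,0.01,0,0,0,0,0,0.02,0,0,0,0,0,0.03,0,0,0,0,0,0.03,0,0,0]' >/dev/null
python3 d.py tfree .068
```

```text
t 6.15 tcp [ 0.4861 -0.2364  0.0674] yaw_y 67.2 tilt 0.02 shift [ 0.013 -0.005 -0.006] w 38.8 gf 60.8 F [-1.2 -0.5 -1. ] M [-0.04  0.01  0.01] q [-0.59 -0.03  1.92  0.    1.25 -1.76]
```

```bash
J="python3 -m jog"
$J '[0,0,0.01,0,0,0,0,0,0.01,0,0,0,0,0,0.01,0,0,0]' >/dev/null; python3 d.py tfree .068
$J '[0,0,0.01,0,0,0,0,0,0.01,0,0,0,0,0,0.01,0,0,0]' >/dev/null; python3 d.py tfree .068
$J '[0,0,0.01,0,0,0,0,0,0.01,0,0,0,0,0,0.01,0,0,0]' >/dev/null; python3 d.py tfree .068
```

```text
t 6.53 tcp [ 0.4865 -0.2366  0.0673] yaw_y 67.2 tilt 0.07 shift [ 0.018 -0.004 -0.007] w 39.1 gf 61.2 F [-0.8  0.5  4.8] M [0.22 0.26 0.02] q [-0.59 -0.03  1.92  0.    1.25 -1.76]
t 6.9 tcp [ 0.4869 -0.2368  0.0674] yaw_y 67.2 tilt 0.11 shift [ 0.022 -0.004 -0.006] w 38.6 gf 61.8 F [-1.8  1.4  9.4] M [0.41 0.46 0.04] q [-0.59 -0.03  1.92  0.    1.25 -1.76]
t 7.28 tcp [ 0.4873 -0.2369  0.0673] yaw_y 67.2 tilt 0.15 shift [ 0.026 -0.004 -0.007] w 38.9 gf 62.4 F [-2.2  3.  13.4] M [0.62 0.76 0.01] q [-0.59 -0.03  1.92  0.    1.25 -1.76]
```

```bash
J="python3 -m jog"
$J '[0,0,-0.015,0,0,0,0,0,-0.025,0,0,0]' >/dev/null; python3 d.py tfree .068
$J '[0,0,0,0,0,0,0,0,0,0,0,0,0,0,0,0,0,0,0,0,0,0,0,0]' 80 >/dev/null
$J '[0,0,-0.2,0,0,0,0,0,-0.5,0,0,0,0,0,-0.9,0,0,0,0,0,-1,0,0,0]' >/dev/null; python3 d.py mcup .19
```

```text
t 7.53 tcp [ 0.4863 -0.2365  0.0673] yaw_y 67.2 tilt 0.06 shift [ 0.016 -0.005 -0.007] w 38.8 gf 61.3 F [-0.1  0.4  2.6] M [0.05 0.15 0.01] q [-0.59 -0.03  1.92  0.    1.25 -1.76]
t 8.53 tcp [ 0.488  -0.2376  0.1718] yaw_y 67.2 tilt 0.45 shift [ 1.864  4.646 -0.203] w 79.7 gf 0.0 F [ 0.2 -0.5  0.2] M [ 0.01  0.02 -0.02] q [-0.59 -0.13  1.84  0.    1.43 -1.76]
```

```bash
J="python3 -m jog"
$J '[0.1,0.3,-0.2,0,0,0,0.37,0.93,-0.2,0,0,0]' >/dev/null
$J '[0.19,0.47,0,0,0,0,0.37,0.93,0,0,0,0]' >/dev/null
$J '[0.19,0.47,0,0,0,0,0.37,0.93,0,0,0,0]' >/dev/null
$J '[0.19,0.47,0,0,0,0,0.37,0.93,0,0,0,0]' >/dev/null
$J '[0.19,0.47,0,0,0,0,0.37,0.93,0,0,0,0,0.37,0.93,0,0,0,0,0.37,0.93,0,0,0,0]' 85 >/dev/null;python3 d.py mcup .076
python3 - <<'E'
from h import *
for n in('top','side'):
    f=manip.grab_frame(n);P=cloud(f);z=P[...,2]
    m=(z>.105)&(z<.15)&(P[...,0]>.4)&(P[...,0]<.6)&(P[...,1]>-.3)&(P[...,1]<-.15)
    p=P[m];print(m.sum(),p.mean(0),cv2.minAreaRect((p[:,:2]*1000).astype(np.float32)))
cv2.imwrite('pics/s1.png',cv2.resize(f['img'],(768,576)))
E
```

```text
t 10.03 tcp [0.4952 0.2577 0.1862] yaw_y 67.2 tilt 0.07 shift [0.013 0.053 1.102] w 84.9 gf 0.0 F [ 0.4 -0.1 -0.1] M [ 0.03  0.03 -0.01] q [ 0.35 -0.1   1.78 -0.    1.46 -0.83]
169 [ 0.48351705 -0.23576359  0.12172374] ((483.21533203125, -236.9226837158203), (40.1728401184082, 37.7818717956543), 88.55720520019531)
221 [ 0.48176493 -0.2333845   0.12166333] ((483.5583190917969, -235.52346801757812), (38.61277389526367, 38.35757827758789), 25.755977630615234)
```

View pics/s1.png

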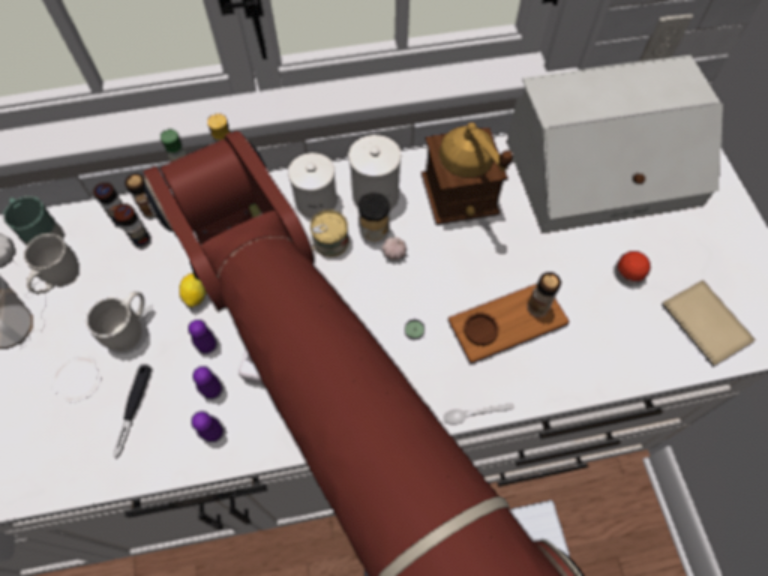

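The spice jar stands upright on the tray's free end (545,290), and the tray cup (481,328) is empty. Now the salt shaker.

```bash
J="python3 -m jog"
$J '[0.01,0.04,0,0,0,0,0.01,0.04,0.3,0,0,0,0.01,0.04,0.6,0,0,0,0.01,0.04,0.6,0,0,0]' >/dev/null;python3 d.py mcup .076
$J '[0,0,0.25,0,0,0,0,0,0.48,0,0,0,0,0,0.48,0,0,0,0,0,0.48,0,0,0]' >/dev/null;python3 d.py mcup .076
```

```text
t 10.62 tcp [0.4943 0.2609 0.1238] yaw_y 67.2 tilt 0.33 shift [-0.009  0.028  0.478] w 85.0 gf 0.0 F [0.1 0.  0. ] M [-0.01 -0.01 -0.02] q [ 0.35 -0.04  1.84  0.    1.35 -0.82]
t 11.12 tcp [0.4975 0.2624 0.0807] yaw_y 67.2 tilt 0.15 shift [0.016 0.    0.047] w 85.1 gf 0.0 F [0.7 0.7 0.5] M [ 0.04 -0.04 -0.05] q [ 0.35  0.    1.87 -0.    1.27 -0.82]
```

```bash
J="python3 -m jog"
$J '[0,0,0.03,0,0,0,0,0,0.03,0,0,0]' >/dev/null
$J '[0,0,0,0,0,0,0,0,0,0,0,0,0,0,0,0,0,0,0,0,0,0,0,0,0,0,0,0,0,0,0,0,0,0,0,0]' 25 >/dev/null;python3 d.py mcup .076
$J '[0,0,-0.15,0,0,0,0,0,-0.4,0,0,0,0,0,-0.7,0,0,0,0,0,-0.7,0,0,0]' >/dev/null;python3 d.py tcup .13
```

```text
t 12.12 tcp [0.4966 0.2624 0.0762] yaw_y 67.2 tilt 0.07 shift [0.008 0.003 0.002] w 31.9 gf 58.1 F [0.4 2.  1.8] M [ 0.29 -0.14 -0.03] q [ 0.35  0.01  1.87  0.    1.26 -0.82]
t 12.62 tcp [0.498  0.2626 0.149 ] yaw_y 67.2 tilt 0.32 shift [-1.136 -3.659  0.182] w 31.9 gf 57.7 F [-0.6 -0.2  0.1] M [-0.01 -0.04  0.03] q [ 0.35 -0.06  1.81 -0.    1.39 -0.82]
```

```bash
python3 - <<'E'
from h import *
o=[]
for n,c in(('top',(130,160,130,110)),('side',(100,120,180,150))):
    f=manip.grab_frame(n);o.append(cv2.resize(f['img'][c[1]:c[1]+c[3],c[0]:c[0]+c[2]],(400,340),interpolation=cv2.INTER_CUBIC))
    K,D,M,oo=cam(f);pc=(np.array([[.498,.2626,.149],[.498,.2626,.12],[.498,.2626,.2]])-oo)@M
    print(cv2.projectPoints(pc*[1,-1,-1],np.zeros(3),np.zeros(3),K,D)[0].reshape(-1,2))
cv2.imwrite('pics/g2.png',np.hstack(o))
print(manip.state()['contact_force'])
E
```

```text
[[176.44232748 203.35941537]
 [178.32033809 204.74655804]
 [172.89957956 200.74141984]]
[[171.95861754 212.72150089]
 [174.02420442 217.73508989]
 [168.05930527 203.24923825]]
[-0.23843838 -0.31261334 -2.27595134]
```

View pics/g2.png

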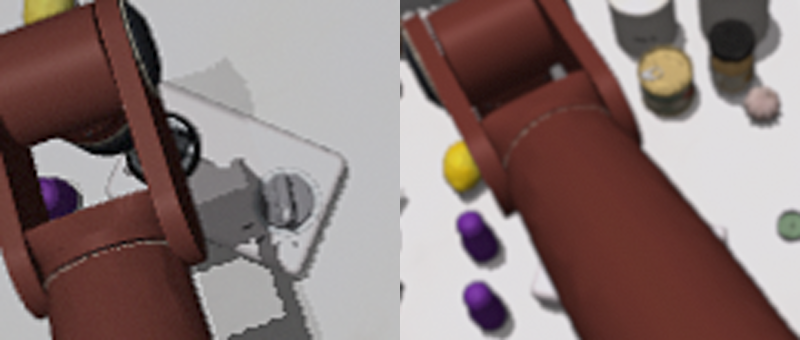

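The cup's pale floor shows at crop pixel (180,145), and the wrist carries about the jar's weight, so the salt shaker is held. I'll move it over to the tray cup.

```bash
J="python3 -m jog"
$J '[-0.07,-0.2,0,0,0,0,-0.17,-0.55,0,0,0,0,-0.28,-0.91,0,0,0,0]' >/dev/null
$J '[-0.14,-0.46,0,0,0,0,-0.28,-0.91,0,0,0,0]' >/dev/null
$J '[-0.14,-0.46,0,0,0,0,-0.28,-0.91,0,0,0,0]' >/dev/null
$J '[-0.11,-0.4,0,0,0,0,-0.2,-0.7,0,0,0,0,-0.25,-0.85,0,0,0,0,-0.28,-0.91,0,0,0,0,-0.28,-0.91,0,0,0,0,-0.28,-0.91,0,0,0,0]' >/dev/null;python3 d.py tcup .046
```

```text
t 14.35 tcp [ 0.4585 -0.116   0.1456] yaw_y 67.3 tilt 0.03 shift [-0.033 -0.015  0.996] w 31.9 gf 57.8 F [ 0.5  0.1 -0.6] M [-0.02  0.01  0.01] q [-0.41 -0.29  2.01  0.    1.42 -1.58]
```

```bash
python3 - <<'E'
from h import *
o=[]
for n,c in(('top',(250,165,120,100)),('side',(270,150,120,100))):
    f=manip.grab_frame(n);o.append(cv2.resize(f['img'][c[1]:c[1]+c[3],c[0]:c[0]+c[2]],(400,340),interpolation=cv2.INTER_CUBIC))
    P=cloud(f);z=P[...,2]
    m=(z>.09)&(z<.15)&(abs(P[...,0]-.497)<.05)&(abs(P[...,1]-.263)<.06);print(n,'left in shaker cup',m.sum())
cv2.imwrite('pics/g3.png',np.hstack(o))
E
```

```text
top left in shaker cup 0
side left in shaker cup 0
```

View pics/g3.png

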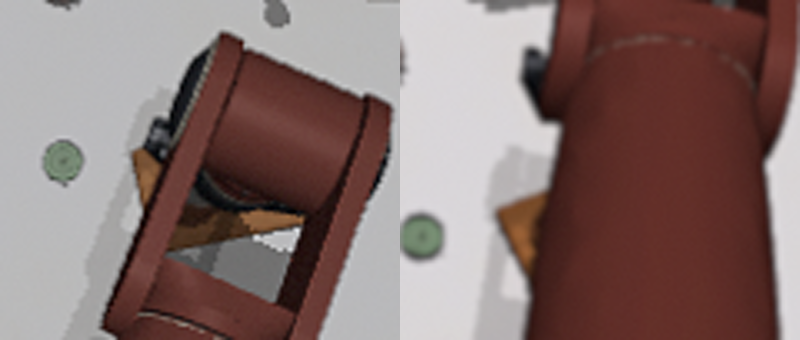

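```bash
J="python3 -m jog"
$J '[-0.03,-0.02,0.2,0,0,0,-0.03,-0.02,0.45,0,0,0,-0.03,-0.02,0.65,0,0,0,-0.03,-0.02,0.65,0,0,0]' >/dev/null;python3 d.py tcup .046
$J '[0,0,0.1,0,0,0,0,0,0.2,0,0,0,0,0,0.26,0,0,0,0,0,0.26,0,0,0,0,0,0.26,0,0,0]' >/dev/null;python3 d.py tcup .046
```

```text
t 14.95 tcp [ 0.4591 -0.1187  0.0789] yaw_y 67.3 tilt 0.24 shift [-0.019  0.008  0.329] w 31.7 gf 57.8 F [-0.6 -0.7  0. ] M [ 0.01  0.01 -0.03] q [-0.41 -0.21  2.07  0.    1.29 -1.58]
t 15.57 tcp [ 0.4607 -0.12    0.055 ] yaw_y 67.2 tilt 0.03 shift [0.002 0.013 0.09 ] w 31.4 gf 57.8 F [ 0.4 -0.  -1.2] M [-0.03  0.02 -0.01] q [-0.41 -0.18  2.08  0.    1.24 -1.58]
```

```bash
J="python3 -m jog"
$J '[0,0.01,0.02,0,0,0,0,0.01,0.04,0,0,0,0,0.01,0.05,0,0,0,0,0.01,0.05,0,0,0]' >/dev/null;python3 d.py tcup .046
$J '[0,0,0.01,0,0,0,0,0,0.02,0,0,0,0,0,0.02,0,0,0]' >/dev/null;python3 d.py tcup .046
$J '[0,0,0.01,0,0,0,0,0,0.015,0,0,0,0,0,0.015,0,0,0]' >/dev/null;python3 d.py tcup .046
```

```text
t 16.07 tcp [ 0.4607 -0.1189  0.0496] yaw_y 67.2 tilt 0.02 shift [-0.002  0.003  0.036] w 31.8 gf 57.8 F [-0.6 -1.  -0.7] M [-0.01  0.02  0.01] q [-0.41 -0.17  2.08 -0.    1.23 -1.58]
t 16.45 tcp [ 0.4608 -0.1189  0.0476] yaw_y 67.2 tilt 0.01 shift [-0.001  0.003  0.016] w 31.9 gf 57.8 F [-0.7 -0.6 -1.5] M [-0.03 -0.04  0.02] q [-0.41 -0.17  2.09 -0.    1.22 -1.58]
t 16.82 tcp [ 0.4609 -0.119   0.0462] yaw_y 67.2 tilt 0.0 shift [-0.     0.003  0.002] w 32.1 gf 57.9 F [ 0.1 -0.6 -0.7] M [ 0.04  0.03 -0.04] q [-0.41 -0.16  2.09  0.    1.22 -1.58]
```

```bash
J="python3 -m jog"
$J '[0,0,0.01,0,0,0,0,0,0.01,0,0,0,0,0,0.01,0,0,0]' >/dev/null;python3 d.py tcup .046
$J '[0,0,0.01,0,0,0,0,0,0.01,0,0,0,0,0,0.01,0,0,0]' >/dev/null;python3 d.py tcup .046
$J '[0,0,0.01,0,0,0,0,0,0.01,0,0,0,0,0,0.01,0,0,0]' >/dev/null;python3 d.py tcup .046
```

```text
t 17.2 tcp [ 0.4615 -0.1192  0.0461] yaw_y 67.2 tilt 0.07 shift [0.006 0.002 0.001] w 32.0 gf 58.4 F [-1.4  0.8  5.8] M [0.07 0.22 0.04] q [-0.41 -0.16  2.09  0.    1.22 -1.58]
t 17.57 tcp [ 0.462  -0.1194  0.0461] yaw_y 67.2 tilt 0.13 shift [0.012 0.002 0.001] w 32.1 gf 58.8 F [-2.3  0.7  9.6] M [0.23 0.42 0.01] q [-0.41 -0.16  2.08  0.    1.22 -1.58]
t 17.95 tcp [ 0.4626 -0.1196  0.0461] yaw_y 67.2 tilt 0.19 shift [0.018 0.002 0.001] w 31.6 gf 59.2 F [-2.5  2.5 13.3] M [0.31 0.69 0.02] q [-0.41 -0.16  2.08  0.    1.22 -1.58]
```

```bash
J="python3 -m jog"
$J '[0,0,-0.02,0,0,0,0,0,-0.025,0,0,0]' >/dev/null
$J '[0,0,0,0,0,0,0,0,0,0,0,0,0,0,0,0,0,0,0,0,0,0,0,0]' 85 >/dev/null
$J '[0,0,-0.2,0,0,0,0,0,-0.5,0,0,0,0,0,-0.9,0,0,0,0,0,-1,0,0,0]' >/dev/null
$J '[0,0,-0.3,0,0,0,-0.34,-0.49,-0.3,0,0,0,-0.68,-0.98,-0.3,0,0,0,-0.68,-0.98,-0.3,0,0,0,-0.68,-0.98,-0.3,0,0,0]' >/dev/null; python3 d.py tfree .068
python3 - <<'E'
from h import *
for n in('top','side'):
    f=manip.grab_frame(n);P=cloud(f);z=P[...,2]
    m=(z>.07)&(z<.12)&(abs(P[...,0]-.461)<.05)&(abs(P[...,1]+.119)<.045);p=P[m]
    if m.sum(): print(n,m.sum(),p.mean(0),p.min(0),p.max(0))
cv2.imwrite('pics/s2.png',np.hstack([cv2.resize(f['img'][140:270,250:410],(400,325))]))
E
```

```text
t 19.82 tcp [ 0.4849 -0.2352  0.1742] yaw_y 67.2 tilt 0.15 shift [-0.005 -0.012  1.062] w 85.2 gf 0.0 F [-0.2  0.   0.1] M [0.02 0.03 0.02] q [-0.59 -0.14  1.84  0.    1.44 -1.76]
top 129 [ 0.46115852 -0.11011694  0.10020729] [ 0.44493831 -0.12808149  0.07043332] [ 0.47819666 -0.09512144  0.11378694]
side 199 [ 0.45724794 -0.10872763  0.09688132] [ 0.44428357 -0.12956555  0.07001115] [ 0.47776398 -0.09399941  0.11332935]
```

View pics/s2.png

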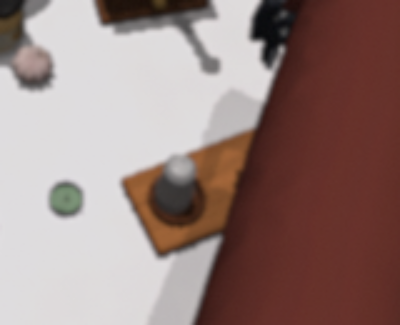

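The salt shaker stands in the tray cup at crop pixel (180,190). Its top reads a few mm to the +y side, so I'll check its tilt before going on.

```bash
cat > tilt.py <<'E'
from h import *
from scipy.optimize import least_squares
import sys
def tilt(cx,cy,bands):
    for n in('top','side'):
        f=manip.grab_frame(n);P=cloud(f);z=P[...,2]
        for lo,hi in bands:
            m=(z>lo)&(z<hi)&(np.hypot(P[...,0]-cx,P[...,1]-cy)<.032);p=P[m][:,:2]
            if len(p)<8: print(n,lo,'few',len(p));continue
            s=least_squares(lambda a:np.hypot(p[:,0]-a[0],p[:,1]-a[1])-a[2],[cx,cy,.018],loss='soft_l1',f_scale=.001).x
            r=cv2.minAreaRect((p*1000).astype(np.float32))
            print(n,lo,hi,len(p),'fit',s.round(4),'rect',np.round(r[0],1),np.round(r[1],1))
E
python3 - <<'E'
from tilt import *
tilt(.461,-.115,((.035,.055),(.055,.085),(.085,.1),(.1,.12)))
for n in('top',):
    f=manip.grab_frame(n);P=cloud(f);z=P[...,2]
    m=(z>.024)&(z<.036)&(np.hypot(P[...,0]-.461,P[...,1]+.1187)<.045);print('rim',cv2.minAreaRect((P[m][:,:2]*1000).astype(np.float32)),m.sum())
E
```

```text
top 0.035 0.055 12 fit [ 0.4632 -0.1142  0.0216] rect [ 459.9 -106. ] [45.2 25.5]
top 0.055 0.085 41 fit [ 0.4631 -0.1141  0.0194] rect [ 457.8 -107.3] [40.6 23. ]
top 0.085 0.1 21 fit [ 0.4621 -0.1127  0.0164] rect [ 461.5 -111.5] [33.2 30.2]
top 0.1 0.12 92 fit [ 0.4617 -0.1126  0.0112] rect [ 462.4 -113.2] [29.9 29. ]
side 0.035 0.055 43 fit [ 0.464  -0.1136  0.0213] rect [ 452.9 -105.9] [42. 17.]
side 0.055 0.085 107 fit [ 0.4639 -0.1133  0.0192] rect [ 455.3 -109.1] [41.9 24.7]
side 0.085 0.1 37 fit [ 0.463  -0.1123  0.0167] rect [ 457.2 -106.6] [33.3 17.9]
side 0.1 0.12 112 fit [ 0.4609 -0.1111  0.0108] rect [ 461.4 -111.4] [30.9 28. ]
rim ((455.5004577636719, -118.17864990234375), (65.20057678222656, 74.85411071777344), 89.47383880615234) 108
```

The shaker is upright: its axis stays within 2 mm over the full height, resting within the cup's 5 mm slack. Now the spice jar.

```bash
J="python3 -m jog"
$J '[0.01,-0.01,0.4,0,0,0,0.01,-0.01,0.8,0,0,0,0.01,-0.01,1,0,0,0,0.01,-0.01,1,0,0,0,0.01,-0.01,1,0,0,0]' >/dev/null;python3 d.py tfree .068
$J '[0,0,0.02,0,0,0,0,0,0.02,0,0,0,0,0,0.02,0,0,0,0,0,0.02,0,0,0,0,0,0.02,0,0,0,0,0,0.02,0,0,0]' 25 >/dev/null;python3 d.py tfree .068
$J '[0,0,-0.15,0,0,0,0,0,-0.4,0,0,0,0,0,-0.8,0,0,0,0,0,-1,0,0,0,0,0,-1,0,0,0]' >/dev/null;python3 d.py mcup .14
```

```text
t 20.7 tcp [ 0.4854 -0.2368  0.0776] yaw_y 67.2 tilt 0.17 shift [0.009 0.002 0.096] w 85.5 gf 0.0 F [0.1 0.4 0.8] M [-0.02 -0.   -0.04] q [-0.59 -0.05  1.92 -0.    1.26 -1.76]
t 21.45 tcp [ 0.4851 -0.2366  0.0748] yaw_y 67.2 tilt 0.12 shift [0.005 0.001 0.068] w 38.5 gf 60.7 F [0.6 0.4 5.9] M [-0.02 -0.07  0.01] q [-0.59 -0.04  1.92  0.    1.26 -1.76]
t 22.07 tcp [ 0.485  -0.2367  0.1754] yaw_y 67.2 tilt 0.18 shift [1.836 4.65  0.345] w 38.3 gf 60.4 F [-0.1  0.1 -1.6] M [ 0.04  0.02 -0.01] q [-0.59 -0.14  1.84 -0.    1.44 -1.76]
```

```bash
J="python3 -m jog"
$J '[0,0,-0.2,0,0,0,0,0,-0.4,0,0,0,0.09,0.23,-0.4,0,0,0,0.22,0.56,-0.4,0,0,0,0.36,0.93,-0.4,0,0,0]' >/dev/null
$J '[0.18,0.465,0,0,0,0,0.36,0.93,0,0,0,0]' >/dev/null
$J '[0.18,0.465,0,0,0,0,0.36,0.93,0,0,0,0]' >/dev/null
$J '[0.18,0.465,0,0,0,0,0.36,0.93,0,0,0,0]' >/dev/null
$J '[0.15,0.4,0,0,0,0,0.27,0.7,0,0,0,0,0.33,0.86,0,0,0,0,0.36,0.93,0,0,0,0,0.36,0.93,0,0,0,0,0.36,0.93,0,0,0,0]' >/dev/null;python3 d.py mcup .107
```

```text
t 24.2 tcp [0.4986 0.2613 0.2137] yaw_y 67.1 tilt 0.02 shift [0.031 0.006 1.067] w 38.1 gf 60.6 F [ 0.2  0.4 -1.4] M [-0.01 -0.02  0.04] q [ 0.35 -0.1   1.74 -0.    1.5  -0.82]
```

```bash
J="python3 -m jog"
$J '[0.015,0.01,0.25,0,0,0,0.015,0.01,0.55,0,0,0,0.015,0.01,0.8,0,0,0,0.015,0.01,0.93,0,0,0,0.015,0.01,0.95,0,0,0,0.015,0.01,0.95,0,0,0]' >/dev/null;python3 d.py mcup .107
$J '[0,0,0.02,0,0,0,0,0,0.04,0,0,0,0,0,0.05,0,0,0,0,0,0.05,0,0,0]' >/dev/null;python3 d.py mcup .107
$J '[0,0,0.01,0,0,0,0,0,0.02,0,0,0,0,0,0.02,0,0,0]' >/dev/null;python3 d.py mcup .107
```

```text
t 24.95 tcp [0.4982 0.2638 0.1198] yaw_y 67.2 tilt 0.1 shift [ 0.017 -0.016  0.128] w 38.4 gf 60.6 F [ 0.4 -0.5 -0.5] M [0.03 0.01 0.03] q [ 0.36 -0.03  1.83 -0.    1.34 -0.82]
t 25.45 tcp [0.4974 0.2638 0.1136] yaw_y 67.2 tilt 0.01 shift [ 0.01  -0.012  0.066] w 38.2 gf 60.6 F [-0.2 -0.3 -1. ] M [ 0.02  0.01 -0.03] q [ 0.36 -0.03  1.84 -0.    1.33 -0.82]
t 25.82 tcp [0.4974 0.2637 0.1115] yaw_y 67.2 tilt 0.02 shift [ 0.01  -0.012  0.045] w 38.2 gf 60.6 F [-0.1 -0.9 -1. ] M [0.05 0.02 0.04] q [ 0.36 -0.02  1.84 -0.    1.33 -0.82]
```

```bash
J="python3 -m jog"
$J '[0,-0.01,0.01,0,0,0,0,-0.01,0.03,0,0,0,0,-0.01,0.035,0,0,0,0,-0.01,0.035,0,0,0]' >/dev/null;python3 d.py mcup .107
$J '[0,0,0.01,0,0,0,0,0,0.015,0,0,0,0,0,0.015,0,0,0]' >/dev/null;python3 d.py mcup .107
$J '[0,0,0.01,0,0,0,0,0,0.01,0,0,0,0,0,0.01,0,0,0]' >/dev/null;python3 d.py mcup .107
```

```text
t 26.32 tcp [0.497  0.2628 0.1081] yaw_y 67.2 tilt 0.01 shift [ 0.01  -0.002  0.011] w 38.4 gf 60.6 F [ 0.2  1.  -2.1] M [-0.01  0.01 -0.02] q [ 0.35 -0.02  1.84 -0.    1.32 -0.82]
t 26.7 tcp [0.4972 0.2628 0.1069] yaw_y 67.2 tilt 0.01 shift [ 0.011 -0.003 -0.001] w 38.1 gf 60.6 F [-0.4  0.  -0.6] M [-0.13  0.01  0.08] q [ 0.35 -0.02  1.84 -0.    1.32 -0.82]
t 27.07 tcp [0.4976 0.2628 0.1068] yaw_y 67.2 tilt 0.07 shift [ 0.016 -0.005 -0.002] w 38.3 gf 61.3 F [-1.3 -0.9  5.5] M [-0.46  0.36 -0.  ] q [ 0.35 -0.02  1.84 -0.    1.32 -0.82]
```

```bash
J="python3 -m jog"
$J '[0,0,-0.01,0,0,0,0,0,-0.01,0,0,0]' >/dev/null
$J '[0,0,0,0,0,0,0,0,0,0,0,0,0,0,0,0,0,0,0,0,0,0,0,0]' 85 >/dev/null
$J '[0,0,-0.2,0,0,0,0,0,-0.5,0,0,0,0,0,-0.8,0,0,0,0,0,-0.85,0,0,0,0,0,-0.85,0,0,0]' >/dev/null;python3 d.py dial .19
```

```text
t 28.45 tcp [0.4972 0.2629 0.1921] yaw_y 67.2 tilt 0.05 shift [-0.007 -1.352  0.02 ] w 84.8 gf 0.0 F [0.2 0.  0. ] M [-0.01 -0.03  0.06] q [ 0.35 -0.09  1.77  0.    1.47 -0.82]
```

```bash
J="python3 -m jog"
$J '[0,-0.3,0,0,0,0,0,-0.68,0,0,0,0]' >/dev/null
$J '[0,-0.3,0,0,0,0,0,-0.67,0,0,0,0,0,-0.67,0,0,0,-0.06,0,-0.67,0,0,0,-0.12,0,-0.67,0,0,0,-0.19,0,-0.67,0,0,0,-0.19,0,-0.67,0,0,0,-0.19]' >/dev/null;python3 d.py dial .06
python3 - <<'E'
from tilt import *
tilt(.496,.263,((.07,.1),(.1,.135),(.135,.165)))
f=manip.grab_frame('top');cv2.imwrite('pics/s3.png',cv2.resize(f['img'][160:270,140:290],(750,550)))
E
```

```text
t 29.57 tcp [0.4443 0.1383 0.1907] yaw_y 101.3 tilt 0.1 shift [-0.014 -0.006  1.307] w 85.1 gf 0.0 F [-0.1 -0.2  0.3] M [ 0.04 -0.02 -0.03] q [ 0.14 -0.34  1.98 -0.    1.5  -1.63]
top 0.07 few 0
top 0.1 few 0
top 0.135 few 3
side 0.07 0.1 83 fit [0.4989 0.2619 0.0211] rect [485.4 259.3] [17.5 40.5]
side 0.1 0.135 97 fit [0.4987 0.2618 0.0206] rect [486.  258.1] [16.9 40.1]
side 0.135 0.165 255 fit [0.4942 0.2608 0.0155] rect [496.4 261.5] [38.  40.4]
```

View pics/s3.png

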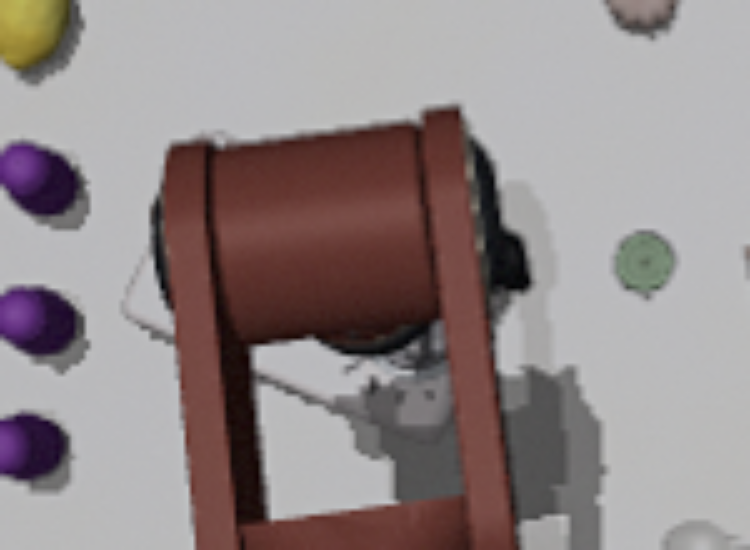

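The spice jar is upright in the shaker cup: its axis reads (0.499,0.262) at two heights. The bystanders are unmoved. Next is the dial.

```bash
J="python3 -m jog"
$J '[-0.01,0,0.4,0,0,0,-0.01,0,0.8,0,0,0,-0.01,0,0.8,0,0,0]' 60 >/dev/null
$J '[0,0,0.25,0,0,0,0,0,0.45,0,0,0,0,0,0.45,0,0,0,0,0,0.45,0,0,0]' >/dev/null;python3 d.py dial .065
```

```text
t 30.6 tcp [0.4472 0.1388 0.0688] yaw_y 101.4 tilt 0.17 shift [ 0.018 -0.005  0.038] w 59.6 gf 0.0 F [0.2 0.6 0.7] M [-0.02 -0.01  0.  ] q [ 0.14 -0.22  2.09 -0.    1.27 -1.63]
```

```bash
J="python3 -m jog"
$J '[0,0,0.02,0,0,0,0,0,0.02,0,0,0]' >/dev/null;python3 d.py dial .065
$J '[0,0,0,0,0,0,0,0,0,0,0,0,0,0,0,0,0,0,0,0,0,0,0,0,0,0,0,0,0,0,0,0,0,0,0,0]' 0 >/dev/null;python3 d.py dial .065
```

```text
t 30.85 tcp [0.4462 0.1387 0.0655] yaw_y 101.4 tilt 0.07 shift [ 0.008 -0.005  0.005] w 60.0 gf 0.0 F [0.4 0.  0.3] M [-0.04 -0.   -0.01] q [ 0.14 -0.22  2.09 -0.    1.26 -1.63]
t 31.6 tcp [0.4458 0.1386 0.0647] yaw_y 101.4 tilt 0.0 shift [ 0.004 -0.005 -0.003] w -0.2 gf 0.0 F [-0.6 -0.6 -0.4] M [-0.07 -0.02 -0.06] q [ 0.14 -0.21  2.1  -0.    1.26 -1.63]
```

The fingers shut fully with no grip force, so they missed the bar. I'll check by depth before anything else.

```bash
J="python3 -m jog"
$J '[0,0,0,0,0,0,0,0,0,0,0,0,0,0,0,0,0,0,0,0,0,0,0,0]' 60 ; python3 d.py dial .065
python3 - <<'E'
from h import *
o=[]
for n in('top','side'):
    f=manip.grab_frame(n);K,D,M,oo=cam(f);P=cloud(f);z=P[...,2]
    pc=(np.array([[.446,.138,.09],[.425,.133,.09],[.47,.143,.09]])-oo)@M
    uv=cv2.projectPoints(pc*[1,-1,-1],np.zeros(3),np.zeros(3),K,D)[0].reshape(-1,2);print(n,uv.round(0).tolist(),[P[int(v),int(u)].round(3).tolist() for u,v in uv])
    m=(z>.055)&(z<.1)&(np.hypot(P[...,0]-.446,P[...,1]-.138)<.05)
    p=P[m];print(m.sum());print(p[::max(1,len(p)//25)].round(3).tolist())
    u,v=uv[0].astype(int);o.append(cv2.resize(f['img'][v-40:v+40,u-40:u+40],(400,400),interpolation=cv2.INTER_CUBIC))
cv2.imwrite('pics/s4.png',np.hstack(o))
E
```

```text
time: 32.1
tool_pos: [0.4458, 0.1386, 0.0647]
tool_rot: [0.0, -0.099, 0.995, 0.0]
contact_force: [0.8, 0.1, 0.3]
gripper_width: 0.706
grasp_force: 0.0
t 32.1 tcp [0.4458 0.1386 0.0647] yaw_y 101.4 tilt 0.0 shift [ 0.004 -0.005 -0.003] w 60.3 gf 0.0 F [0.8 0.1 0.3] M [-0.01 -0.05 -0.  ] q [ 0.14 -0.21  2.1   0.    1.26 -1.63]
top [[222.0, 224.0], [223.0, 231.0], [220.0, 216.0]] [[0.42, 0.115, 0.405], [0.413, 0.118, 0.301], [0.436, 0.116, 0.415]]
6
[[0.433, 0.115, 0.057], [0.43, 0.118, 0.058], [0.427, 0.121, 0.062], [0.424, 0.127, 0.057], [0.424, 0.124, 0.061], [0.421, 0.133, 0.056]]
side [[227.0, 232.0], [231.0, 240.0], [224.0, 224.0]] [[0.279, 0.143, 0.481], [0.263, 0.141, 0.492], [0.299, 0.147, 0.468]]
0
[]
```

```bash
J="python3 -m jog"
$J '[0,0,-0.3,0,0,0,0,0,-0.8,0,0,0,0,0,-1,0,0,0]' >/dev/null
$J '[0,-0.5,-0.2,0,0,0,0,-1,-0.2,0,0,0]' >/dev/null
$J '[0,-0.6,0,0,0,0,0,-1,0,0,0,0,0,-1,0,0,0,0]' >/dev/null
python3 - <<'E'
from h import *
o=[]
for n in('top','side'):
    f=manip.grab_frame(n);K,D,M,oo=cam(f);P=cloud(f);z=P[...,2]
    pc=(np.array([[.446,.138,.09]])-oo)@M
    uv=cv2.projectPoints(pc*[1,-1,-1],np.zeros(3),np.zeros(3),K,D)[0].reshape(-1,2)
    for lo in(.07,.082):
        m=(z>lo)&(z<.11)&(np.hypot(P[...,0]-.446,P[...,1]-.138)<.06)
        p=P[m]; print(n,lo,m.sum(), m.sum()>3 and (p.mean(0).round(4),p.max(0)[2],cv2.minAreaRect((p[:,:2]*1000).astype(np.float32))))
    u,v=uv[0].astype(int);o.append(cv2.resize(f['img'][v-45:v+45,u-45:u+45],(400,400),interpolation=cv2.INTER_CUBIC))
cv2.imwrite('pics/s5.png',np.hstack(o))
E
python3 d.py dial .065
```

```text
top 0.07 81 (array([0.4465, 0.1363, 0.0891]), np.float64(0.09789254935616887), ((446.8165283203125, 136.55345153808594), (47.38115310668945, 13.893794059753418), 11.80056095123291))
top 0.082 77 (array([0.4473, 0.1367, 0.0898]), np.float64(0.09789254935616887), ((447.22601318359375, 136.6651153564453), (46.53384017944336, 13.84267520904541), 11.800561904907227))
side 0.07 121 (array([0.4432, 0.1399, 0.0884]), np.float64(0.09625362764505851), ((446.53765869140625, 140.13401794433594), (47.907222747802734, 14.274229049682617), 13.020737648010254))
side 0.082 102 (array([0.4453, 0.1399, 0.0906]), np.float64(0.09625362764505851), ((446.5629577636719, 140.02467346191406), (47.907222747802734, 14.049779891967773), 13.020737648010254))
t 33.3 tcp [ 0.4849 -0.0573  0.1839] yaw_y 101.4 tilt 0.09 shift [-0.     1.991  1.191] w 60.0 gf 0.0 F [ 0.   0.1 -0.4] M [-0.03 -0.02  0.  ] q [-0.27 -0.27  1.94  0.    1.48 -2.04]
```

The bar sits exactly where I measured it, at 12.4° and undisturbed. So the fingers must have closed above it. The salt's narrow 32 mm reading also fits a grip higher than assumed. I'll check the real fingertip height by depth.

```bash
python3 - <<'E'
from h import *
s=manip.state();t=s['tool_pos']
for n in('top','side'):
    f=manip.grab_frame(n);P=cloud(f);z=P[...,2]
    d=np.hypot(P[...,0]-t[0],P[...,1]-t[1]);m=(z>.12)&(z<.34)&(d<.085)
    p=P[m];p=p[np.argsort(p[:,2])];print(n,m.sum(),(p[:14]-t).round(3).tolist())
    K,D,M,oo=cam(f);pc=(np.array([t,t+[0,0,.025],t+[0,0,.05]])-oo)@M
    uv=cv2.projectPoints(pc*[1,-1,-1],np.zeros(3),np.zeros(3),K,D)[0].reshape(-1,2);print(uv.round(0).tolist())
    print('img-depth vs ', [P[int(v),int(u)].round(3).tolist() for u,v in uv])
E
```

```text
top 67 [[-0.018, 0.025, 0.056], [-0.021, 0.035, 0.081], [-0.022, 0.03, 0.083], [-0.022, 0.033, 0.085], [-0.012, 0.03, 0.086], [-0.012, 0.033, 0.087], [-0.015, 0.033, 0.088], [-0.018, 0.033, 0.093], [-0.02, 0.031, 0.094], [-0.02, 0.033, 0.095], [-0.018, 0.031, 0.097], [-0.016, 0.031, 0.101], [-0.021, 0.029, 0.102], [-0.017, 0.029, 0.104]]
[[291.0, 207.0], [292.0, 206.0], [293.0, 204.0]]
img-depth vs  [[0.456, -0.034, 0.414], [0.457, -0.035, 0.427], [0.455, -0.034, 0.453]]
side 187 [[-0.016, 0.04, 0.046], [-0.015, 0.038, 0.049], [-0.015, 0.04, 0.05], [-0.007, 0.043, 0.052], [-0.014, 0.038, 0.052], [-0.016, 0.043, 0.053], [-0.014, 0.042, 0.054], [-0.011, 0.044, 0.054], [-0.015, 0.041, 0.055], [-0.013, 0.043, 0.057], [-0.014, 0.041, 0.058], [-0.012, 0.042, 0.059], [-0.009, 0.044, 0.059], [-0.017, 0.039, 0.062]]
[[302.0, 188.0], [303.0, 183.0], [304.0, 177.0]]
img-depth vs  [[0.287, 0.035, 0.569], [0.295, 0.031, 0.566], [0.304, 0.027, 0.564]]
```

```bash
python3 - <<'E'
from h import *
s=manip.state();t=s['tool_pos']
for n in('side','top'):
    f=manip.grab_frame(n);P=cloud(f);K,D,M,oo=cam(f)
    for h in range(-5,75,5):
        q=t+[-.008,.042,h/1000];pc=(q-oo)@M
        u,v=cv2.projectPoints((pc*[1,-1,-1])[None],np.zeros(3),np.zeros(3),K,D)[0].ravel()
        u,v=int(round(u)),int(round(v));print(n,h,(u,v),'exp',(-pc[2]).round(3),'got',f['z_map'][v,u].round(3),f['img'][v,u].tolist())
u,v=300,185
f=manip.grab_frame('side');cv2.imwrite('pics/s6.png',cv2.resize(f['img'][120:220,240:373],(798,600),interpolation=cv2.INTER_CUBIC))
E
```

```text
side -5 (286, 195) exp 0.988 got 1.189 [184, 183, 187]
side 0 (286, 194) exp 0.983 got 1.193 [184, 183, 188]
side 5 (286, 193) exp 0.979 got 1.193 [184, 184, 187]
side 10 (286, 192) exp 0.974 got 1.19 [184, 184, 187]
side 15 (286, 191) exp 0.97 got 1.195 [190, 189, 193]
side 20 (286, 190) exp 0.965 got 1.197 [205, 202, 206]
side 25 (286, 189) exp 0.961 got 1.203 [216, 213, 216]
side 30 (287, 188) exp 0.957 got 1.203 [220, 217, 220]
side 35 (287, 187) exp 0.952 got 1.203 [219, 216, 219]
side 40 (287, 186) exp 0.948 got 1.206 [213, 210, 214]
side 45 (287, 185) exp 0.943 got 1.206 [204, 201, 204]
side 50 (287, 183) exp 0.939 got 0.938 [147, 145, 147]
side 55 (287, 182) exp 0.934 got 0.93 [98, 97, 98]
side 60 (287, 181) exp 0.93 got 0.893 [49, 48, 48]
side 65 (288, 180) exp 0.926 got 0.908 [13, 11, 10]
side 70 (288, 179) exp 0.921 got 0.904 [10, 9, 9]
top -5 (275, 210) exp 1.088 got 0.721 [65, 71, 117]
top 0 (275, 210) exp 1.083 got 0.721 [65, 71, 117]
top 5 (275, 209) exp 1.078 got 0.721 [65, 71, 116]
top 10 (275, 209) exp 1.073 got 0.721 [65, 71, 116]
top 15 (275, 209) exp 1.068 got 0.721 [65, 71, 116]
top 20 (275, 209) exp 1.063 got 0.721 [65, 71, 116]
top 25 (276, 209) exp 1.058 got 0.722 [65, 71, 117]
top 30 (276, 208) exp 1.053 got 0.721 [63, 69, 115]
top 35 (276, 208) exp 1.048 got 0.721 [63, 69, 115]
top 40 (276, 208) exp 1.043 got 0.721 [63, 69, 115]
top 45 (276, 208) exp 1.038 got 0.721 [63, 69, 115]
top 50 (276, 207) exp 1.033 got 0.723 [66, 73, 117]
top 55 (276, 207) exp 1.029 got 0.723 [66, 73, 117]
top 60 (276, 207) exp 1.024 got 0.723 [66, 73, 117]
top 65 (276, 207) exp 1.019 got 0.723 [66, 73, 117]
top 70 (277, 206) exp 1.014 got 0.724 [63, 69, 115]
```

View pics/s6.png

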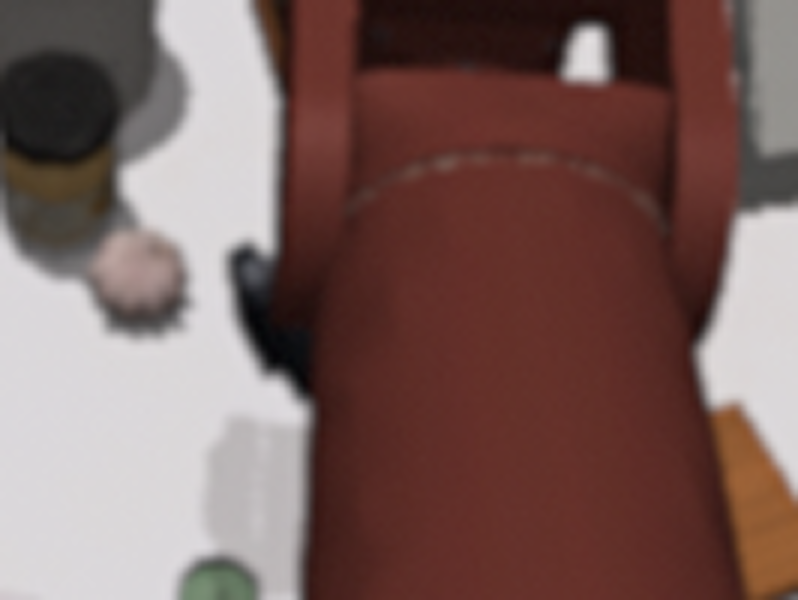

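The lower finger outline runs down-right into the arm at (300,390), so the tip itself is hidden. A touch test will settle it: shut fingers lowered gently onto the bar's top, which is 90 mm high.

```bash
J="python3 -m jog"
$J '[0,0.5,0,0,0,0,0,1,0,0,0,0]' 0 >/dev/null
$J '[0,0.5,0,0,0,0,0,0.97,0,0,0,0,0,0.99,0,0,0,0,0,0.99,0,0,0,0]' >/dev/null
$J '[0,0,0.3,0,0,0,0,0,0.6,0,0,0,0,0,0.8,0,0,0,0,0,0.8,0,0,0]' >/dev/null;python3 d.py dial .065
$J '[0,0,0.1,0,0,0,0,0,0.2,0,0,0,0,0,0.2,0,0,0]' >/dev/null;python3 d.py dial .065
```

```text
t 34.8 tcp [0.4447 0.1362 0.1028] yaw_y 101.3 tilt 0.24 shift [-0.013  0.016  0.377] w 0.1 gf 0.0 F [-0.3  0.7 -0.3] M [-0.04  0.01 -0.03] q [ 0.14 -0.26  2.07 -0.    1.34 -1.63]
t 35.17 tcp [0.4454 0.1374 0.084 ] yaw_y 101.4 tilt 0.08 shift [-0.002  0.006  0.19 ] w 0.0 gf 0.0 F [ 0.9 -0.2 -0.2] M [-0.02 -0.04 -0.01] q [ 0.14 -0.24  2.08 -0.    1.3  -1.63]
```

```bash
J="python3 -m jog"
cat > ok.py <<'E'
import sys
from h import *
s=manip.state();print('z',s['tool_pos'].round(4),'F',s['contact_force'].round(1),'t',round(s['time'],2));sys.exit(bool(np.linalg.norm(s['contact_force'])>4))
E
$J '[0,0,0.08,0,0,0,0,0,0.17,0,0,0,0,0,0.17,0,0,0]' >/dev/null; python3 ok.py &&
$J '[0,0,0.02,0,0,0,0,0,0.04,0,0,0]' >/dev/null && python3 ok.py &&
$J '[0,0,0.02,0,0,0,0,0,0.04,0,0,0]' >/dev/null && python3 ok.py &&
$J '[0,0,0.02,0,0,0,0,0,0.04,0,0,0]' >/dev/null && python3 ok.py &&
$J '[0,0,0.02,0,0,0,0,0,0.04,0,0,0]' >/dev/null && python3 ok.py
```

```text
z [0.445  0.1375 0.0665] F [-0.2 -0.3 -0.4] t 35.55
z [0.4462 0.1377 0.0639] F [-0.1 -0.4 -0.3] t 35.8
z [0.446  0.1376 0.0596] F [ 0.2  0.2 -0.1] t 36.05
z [0.4461 0.1376 0.0568] F [-5.8 -0.7 14. ] t 36.3
```

Contact came at TCP z ≈ 0.058 rather than 0.090, so the real fingertips sit about 32 mm above the reported TCP. I'll re-grip with the TCP at about 0.034.

```bash
J="python3 -m jog"
$J '[0,0,-0.15,0,0,0,0,0,-0.25,0,0,0]' >/dev/null
$J '[0,0,0,0,0,0,0,0,0,0,0,0,0,0,0,0,0,0,0,0,0,0,0,0]' 55 >/dev/null; python3 d.py dial .034
$J '[0,0,0.1,0,0,0,0,0,0.2,0,0,0,0,0,0.25,0,0,0]' >/dev/null; python3 ok.py &&
$J '[0,0,0.05,0,0,0,0,0,0.1,0,0,0,0,0,0.1,0,0,0]' >/dev/null && python3 ok.py &&
$J '[0,0,0.03,0,0,0,0,0,0.06,0,0,0,0,0,0.06,0,0,0]' >/dev/null && python3 ok.py; python3 d.py dial .034
```

```text
t 37.05 tcp [0.4456 0.1375 0.0802] yaw_y 101.4 tilt 0.05 shift [-0.     0.005  0.462] w 54.8 gf 0.0 F [ 0.8  0.2 -0.8] M [ 0.01 -0.01 -0.01] q [ 0.14 -0.24  2.08 -0.    1.29 -1.63]
z [0.445  0.1375 0.0542] F [-0.9  0.5  0.3] t 37.42
z [0.4457 0.1376 0.0453] F [ 0.7  0.2 -0.8] t 37.8
z [0.4457 0.1376 0.0394] F [ 0.2 -0.  -0.4] t 38.17
t 38.17 tcp [0.4457 0.1376 0.0394] yaw_y 101.4 tilt 0.03 shift [0.001 0.005 0.054] w 55.0 gf 0.0 F [ 0.2 -0.  -0.4] M [ 0.   -0.01 -0.01] q [ 0.14 -0.18  2.11 -0.    1.21 -1.63]
```

```bash
J="python3 -m jog"
$J '[0,0,0.02,0,0,0,0,0,0.04,0,0,0]' >/dev/null; python3 ok.py &&
$J '[0,0,0,0,0,0,0,0,0,0,0,0,0,0,0,0,0,0,0,0,0,0,0,0,0,0,0,0,0,0]' 0 >/dev/null; python3 d.py dial .034
```

```text
z [0.446  0.1376 0.0357] F [-1.2  0.1 -0.3] t 38.42
t 39.05 tcp [0.4458 0.1388 0.0361] yaw_y 101.4 tilt 0.15 shift [ 0.005 -0.007  0.021] w 12.9 gf 60.5 F [-1.2  5.   1.7] M [0.69 0.22 0.05] q [ 0.14 -0.17  2.11  0.    1.2  -1.63]
```

The bar is gripped (12.9 mm, 60 N). Now turning clockwise.

```bash
J="python3 -m jog"
$J '[0,0.01,0,0,0,0.05,0,0.01,0,0,0,0.1,0,0.01,0,0,0,0.1]' >/dev/null; python3 d.py dial .034
$J '[0,0,0,0,0,0.05,0,0,0,0,0,0.1,0,0,0,0,0,0.1]' >/dev/null; python3 d.py dial .034
$J '[0,0,0,0,0,0.05,0,0,0,0,0,0.1,0,0,0,0,0,0.14,0,0,0,0,0,0.16,0,0,0,0,0,0.16]' >/dev/null; python3 d.py dial .034
```

```text
t 39.42 tcp [0.4457 0.1398 0.036 ] yaw_y 83.4 tilt 0.14 shift [-0.    -0.018  0.02 ] w 12.7 gf 60.5 F [-0.4  5.4  1.1] M [0.71 0.2  0.01] q [ 0.14 -0.17  2.11  0.    1.2  -1.31]
t 39.8 tcp [0.446  0.1407 0.0361] yaw_y 65.4 tilt 0.26 shift [-0.007 -0.026  0.021] w 12.5 gf 60.3 F [-0.1  7.6  0.2] M [1.24 0.15 0.1 ] q [ 0.14 -0.17  2.11  0.    1.2  -1.  ]
t 40.42 tcp [0.4468 0.1418 0.0361] yaw_y 36.6 tilt 0.46 shift [-0.023 -0.034  0.02 ] w 12.7 gf 59.8 F [ 4.  13.  -2.7] M [ 1.99 -0.44  0.07] q [ 0.14 -0.17  2.11  0.01  1.2  -0.5 ]
```

```bash
J="python3 -m jog"
$J '[0.015,0.012,0,0,0,0.01,0.015,0.012,0,0,0,0.03,0.015,0.012,0,0,0,0.03,0.015,0.012,0,0,0,0.03]' >/dev/null; python3 d.py dial .034
python3 - <<'E'
from h import *
for n in('top','side'):
    f=manip.grab_frame(n);P=cloud(f);z=P[...,2]
    m=(z>.075)&(z<.1)&(np.hypot(P[...,0]-.446,P[...,1]-.138)<.035);print(n,m.sum(),P[m].round(3).tolist()[:12])
    for nm,c,zr in(('spice',(.4985,.262),(.08,.17)),('salt',(.463,-.114),(.05,.13))):
        m=(z>zr[0])&(z<zr[1])&(np.hypot(P[...,0]-c[0],P[...,1]-c[1])<.03);p=P[m];print(nm,len(p),len(p)and (p.mean(0).round(3),p[:,2].max().round(3)))
E
```

```text
t 40.92 tcp [0.4471 0.142  0.0361] yaw_y 31.2 tilt 0.28 shift [-0.026 -0.034  0.021] w 12.6 gf 59.9 F [ 3.5  6.7 -3.3] M [ 0.95 -0.51  0.16] q [ 0.15 -0.17  2.11  0.    1.2  -0.4 ]
top 0 []
spice 197 (array([0.496, 0.259, 0.15 ]), np.float64(0.161))
salt 163 (array([ 0.46 , -0.109,  0.092]), np.float64(0.113))
side 0 []
spice 410 (array([0.489, 0.26 , 0.136]), np.float64(0.162))
salt 269 (array([ 0.455, -0.108,  0.088]), np.float64(0.114))
```

```bash
J="python3 -m jog"
$J '[0.01,0.005,0,0,0,0.01,0.01,0.005,0,0,0,0.01,0.01,0.005,0,0,0,0.01]' >/dev/null; python3 d.py dial .034
$J '[0,0,0,0,0,0.01,0,0,0,0,0,0.01,0,0,0,0,0,0.01]' >/dev/null; python3 d.py dial .034
```

```text
t 41.4 tcp [0.4471 0.1421 0.036 ] yaw_y 29.5 tilt 0.21 shift [-0.028 -0.034  0.02 ] w 12.8 gf 59.9 F [ 4.4  3.1 -2.6] M [ 0.4  -0.61  0.2 ] q [ 0.15 -0.17  2.11  0.    1.2  -0.37]
t 41.77 tcp [0.4472 0.1421 0.0361] yaw_y 27.8 tilt 0.22 shift [-0.028 -0.034  0.021] w 12.4 gf 62.1 F [ 4.4  3.  -2.7] M [ 0.48 -0.66  0.93] q [ 0.15 -0.17  2.11  0.    1.2  -0.34]
```

The moment jumped to 0.93 N m at yaw ≈ 28–29°, which is the end stop just behind the third click. I'll ease off slightly and hand in while holding.

```bash
J="python3 -m jog"
$J '[0,0,0,0,0,-0.01,0,0,0,0,0,-0.01,0,0,0,0,0,-0.01,0,0,0,0,0,-0.01]' >/dev/null; python3 d.py dial .034
python3 -c "from plant import manip;print(manip.job_done())"
```

```text
t 42.27 tcp [0.4471 0.1421 0.0361] yaw_y 29.5 tilt 0.21 shift [-0.027 -0.034  0.021] w 12.8 gf 59.9 F [ 4.7  2.7 -2.8] M [ 0.44 -0.61  0.3 ] q [ 0.15 -0.17  2.11  0.    1.2  -0.37]
the job is handed in; nothing more can be done
None
```

The job is handed in at 42 s: the spice jar stands in the shaker's cup, the salt shaker stands in the tray's cup, and the gripper is still holding the dial at its third click, judged by wrist angle and the end stop since the arm hid the dial.

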